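# Open the light-curing unit

### The job

The porcelain bridge in the small light-curing unit is finished: press down the release tab at the front of the unit so that the sprung hood lid lifts ajar, then push the lid up and back with the fingertips until it is fully open, so that the bridge can be taken out later, and draw back. Only touch and push: pick nothing up, leave the bridge lying where it is on the turntable, and do not shift the cast, the little bottle or the disc block that stand near the unit.

Things in the scene. Friction and masses are not known exactly. Their poses are not given: they have to be found in the camera images.
- curing_unit: White bench light-curing unit, fixed, 195 mm deep (x), 150 wide (y), 102 high shut. Origin on the worktop under the middle of its width, 110 mm behind its front face; x points from front to rear, y left, z up. The front 55 mm is a low ledge (22 to 36 mm high) that carries the tab; behind it are the chamber walls, 60 mm high, with the hood lid on top.
- release_tab (a joint): Angle of the grey release tab: 0 at rest, grows as its paddle is pressed down, stop at 0.26; springs back. Pivot along the unit's y at x -66, z 36 mm of the unit. Its hook rises to 74 mm above the worktop and grips over the middle of the lid's lip until about 0.14 rad. At the paddle's ridge: lid freed 4 mm down at about 4 N, stop 8 mm down at about 6 N.
- tab_top (a point): Top of the middle of the raised ridge (30 mm wide, 6 mm deep, 3 mm high) on the tab's grey paddle (36 mm wide, 39 mm deep, level at rest), 46 mm above the worktop, 30 mm in front of the pivot. The hook (16 mm wide) stands 27 mm behind this point. Press straight down here.
- lid (a joint): Opening angle of the hood lid: 0 shut and latched, 1.60 fully open at its stop. Unhooked, the torsion spring lifts it to about 0.74 within a second and no further. From there the stiff hinge holds it wherever it is left, and it must be pushed the rest of the way: under 1 N at the lip, about 120 g of lid.
- lid_lip (a point): Middle of the front lower edge of the lid: the grey finger lip, 116 mm wide, 6 mm thick, 8 mm proud of the hood wall, 61 mm above the worktop when shut, about 153 when ajar; 138 mm from the hinge line. It moves and turns with the lid; push from below or from the front, here or up to 50 mm to either side.
- lid_hinge (a point): Middle of the lid's hinge line, at the rear of the unit, 60 mm above the worktop, fixed on the unit (same axes as the unit). The lid turns about the unit's y through this point; its front goes up and back.
- turntable (a point): Middle of the top of the round steel turntable (84 mm across) in the chamber, 30 mm above the worktop.
- bridge: Finished porcelain bridge, a row of six teeth on a pink strip, 17 x 40 x 14 mm, 12 g, lying loose on the turntable; origin under its middle.
- cast: Gold plaster cast of a dental arch, 44 x 64 x 27 mm, loose on the worktop to the right of the unit, before the big furnace; origin under its middle.
- bottle: Little amber bottle with a pale cap, 28 mm across, 68 mm high, loose on the worktop to the right of the unit, before the big fixed furnace; origin under its middle. (The furnace: front face 0.50 m ahead of the robot, from y -0.11 to +0.22, base 133 mm high, dome 305 mm; go round or over it.)
- disc_block: Small grey metal block with a cutting disc on an upright mandrel, 30 x 36 mm, 46 mm high, loose on the worktop close to the left side of the unit; origin under its middle.
Mind the look-alikes: they are no part of the job. There is more than one size of the curing_unit; the job needs the larger. Several things look just like the bottle: the one meant starts farthest to the robot's left.

How it is judged:
On the way, in this order (a step that is already met when the one before it is completed fails the run):
1. the release tab is pressed down while the lid is still shut (value of joint release_tab above 0.12 rad and value of joint lid below 0.2 rad).
2. the lid has sprung ajar (value of joint lid above 0.5 rad), for 0.2 s.
3. the lid is pushed fully open (value of joint lid above 1.45 rad), for 0.2 s.
At the end, for the whole second after the job is handed in: The lid rests fully open (more than 1.45 of 1.60 rad) and still, the release tab has sprung back, the bridge lies on the turntable within 15 mm of where it was, and the cast, bottle and disc block stand within 20 mm of where they were (value of joint lid above 1.45 rad and velocity of joint lid between -0.1 and 0.1 rad/s and value of joint release_tab below 0.06 rad and horizontal distance between bridge and turntable below 0.045 m and height (world z) of bridge below 0.045 m and distance of bridge from where it was at the start of the episode below 0.015 m and distance of each of cast, bottle, disc_block from where it was at the start of the episode below 0.02 m and angle between bottle's own z axis and vertical below 0.3 rad); the robot touches nothing.
It fails at once if the bridge is shoved or lifted (distance of bridge from where it was at the start of the episode above 0.015 m).
It fails at once if the cast is shoved or lifted (distance of cast from where it was at the start of the episode above 0.02 m).
It fails at once if the bottle is shoved, lifted or tipped (distance of bottle from where it was at the start of the episode above 0.02 m or angle between bottle's own z axis and vertical above 0.3 rad).
It fails at once if the disc block is shoved or lifted (distance of disc_block from where it was at the start of the episode above 0.02 m).
It also fails if it takes over 51 s, if anything falls off the work surface, if the arm or the gripper's body presses on something with over 40 N, if the wrist force passes 120 N, or if a joint passes its speed limit or range.

### The arm

A 7-joint arm with a two-finger parallel gripper is mounted at the origin on a cart in front of the work surface, level with it; the furniture and walls round the work are solid. World frame = base frame: x ahead of the robot, y to its left, z up, the work surface at z = 0. Lengths are in m, angles in rad, forces in N, time in s.
With the tool pointing down it reaches from about 0.4 to 0.85 m from the base axis. Payload 10.4 kg.
Tool frame: the origin (TCP) lies midway between the tips of the shut fingers; the grasp point (between the pads) lies 19 mm behind it; x points along the fingers, y is the direction in which the jaws open and shut, and the axes are right-handed (so a half turn about x gives the same grasp; the last joint's range is limited). The gripper opens to 87 mm and grips with 3 to 60 N. Pads are 19 mm wide; open, the fingers measure 117 mm over their backs; the gripper's body (75 mm by 190 mm) begins 51 mm behind the grasp point.
Start: joints at [1.317, 0.332, -0.065, 1.46, 0.022, 1.35, -0.088], TCP at [0.143, -0.608, 0.223] pointing down, gripper open.
Joint ranges: [-2.6, 2.6], [-0.5, 2.12], [-1.47, 1.34], [0.16, 2.42], [-1.27, 4.41], [0.06, 2.06], [-2.6, 2.6]. Speed limits (rad/s): [2.22, 2.22, 2.79, 2.79, 3.14, 3.14, 3.14].

### API

Orientations are given as a unit quaternion [x, y, z, w].
In Python, from bench import r gives the robot as it stands.
- The arm moves only by the shell command python3 -m jog 'ROWS' [OPENING] [FORCE]. ROWS is JSON, a list of rows, each an object with "slide": the shift along the tool's x, y, z in cm, a list of three; "roll": the turn about the tool's x in degrees. A call has 1 to 5 rows; each row is the pose to reach, as a shift and turn from the pose measured when the call began, along the tool's axes at that moment; what a row does not reach only later rows make up. A row lasts 1/12 s, in which the tool goes at most 41.7 mm and 7.16 degrees, less where a joint would pass 70% of its speed; a pose out of reach is approached as far as the arm can. A call with a gripper value outside its range is refused whole. OPENING is the closure, from 0 (fully open) to 1 (shut), set as the call begins (- or left out, the last holds). The fingers move at their own pace and stop on an object; FORCE is the grip in N (left out, the last holds). Time passes only in rows, so rows that repeat a pose let the fingers close. It gives the time, the measured TCP pose, the force and the opening at its end, in the units of the state.
- r.read_state(): the state, without advancing time (a new reading comes with each control period).
- r.camera(name): name is "side" or "top"; returns the picture (384x512x3 uint8, red, green, blue); there is no depth.
- r.camera_info(name): a dict with "intrinsics" (3x3 intrinsics, pixels), "k1" (the pictures are not rectified: a ray, as slopes to the right and down, at radius r is drawn at 1 + k1 r^2 times it, then the intrinsics apply), "R" (3x3) and "t" (3): a world point X has camera coordinates R X + t. Camera axes: x right, y down, z forward; pixel columns grow to the right and rows downward; lengths in m; the calibration is good to about 2 mm. A picture is of the moment at which its call begins. camera_info takes no time and is no camera call.
- r.close_job(): hands the job in, once; it reports no verdict.
The state is a dict: "time": time; "joint_positions": joint angles; "joint_vel": joint speeds; "joint_torque": joint torques, N m; "ee_pos": TCP position; "eef_rot": TCP orientation; "ft_force": force on the tool from outside, world axes, zero at the start; "torque": the same for the moment, N m; "width": finger opening in m.
Only numpy, scipy, OpenCV 4.12 (cv2) and the standard library are available. Lean on these libraries where they do the work, as an engineer would, in place of code of your own. Each camera call takes 0.05 s, during which the arm holds its last target.

## Working session

There is one attempt and no reset: what is moved stays moved. The work goes in short steps, Python scripts to look and compute and a shell command to move; the robot and the scene stay as the last step left them, time stands still between calls to the robot, and variables do not carry over. Pictures are saved under pics/ and viewed, and the job is handed in when it is done.

```bash
ls; mkdir -p pics
python3 - <<'E'
from bench import r
import cv2,numpy as np
s=r.read_state();print({k:np.round(v,3) for k,v in s.items()})
for n in("side","top"):
    cv2.imwrite(f"pics/{n}0.png",r.camera(n)[:,:,::-1]);i=r.camera_info(n);print(n,{k:np.round(v,4).tolist() for k,v in i.items()})
    print(-np.array(i["R"]).T@np.array(i["t"]))
E
```

```text
pics
{'time': np.float64(0.0), 'joint_positions': array([ 1.317,  0.333, -0.065,  1.461,  0.022,  1.35 , -0.089]), 'joint_vel': array([ 0.   ,  0.   , -0.003, -0.001,  0.   ,  0.001,  0.001]), 'joint_torque': array([ 0.0000e+00, -6.2325e+01,  2.5000e-02, -3.8989e+01, -6.1000e-02,
        4.0000e-02,  0.0000e+00]), 'ee_pos': array([ 0.143, -0.608,  0.222]), 'eef_rot': array([-0.702, -0.082,  0.702, -0.081]), 'ft_force': array([ 0.14 , -0.562, -0.246]), 'torque': array([0.013, 0.039, 0.001]), 'width': np.float64(0.087)}
side {'intrinsics': [[360.788, 0.0, 254.7582], [0.0, 360.788, 191.5982], [0.0, 0.0, 1.0]], 'k1': 0.005, 'R': [[-0.9898, -0.1412, -0.0179], [-0.0804, 0.6582, -0.7485], [0.1175, -0.7394, -0.6629]], 't': [0.5455, -0.0683, 1.1528]}
[0.39900364 0.97442302 0.72284905]
top {'intrinsics': [[373.7777, 0.0, 257.3408], [0.0, 373.7777, 196.9109], [0.0, 0.0, 1.0]], 'k1': -0.1245, 'R': [[0.0697, -0.9975, 0.0058], [-0.9734, -0.0693, -0.2183], [0.2182, 0.0095, -0.9759]], 't': [0.2236, 0.5454, 1.0315]}
[0.2901961 0.2510117 1.1243302]
```

View pics/side0.png

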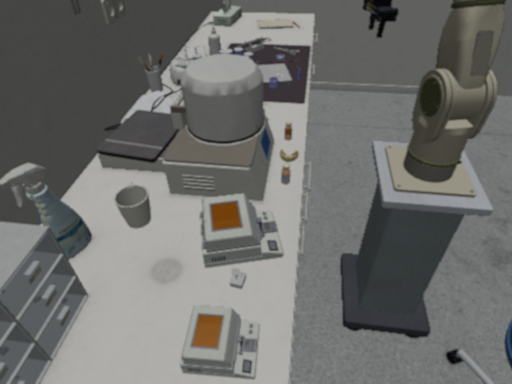

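View pics/top0.png

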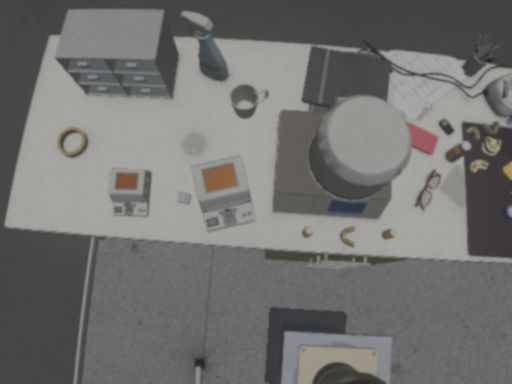

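The side view shows the larger unit at about (235,228) and the smaller one at (220,340). In the top view they are at (222,193) and (130,192). Bottle look-alikes in the top view are at (308,231), (389,233) and (455,152). The cast is at (348,236) and the disc block at (184,198). Next I take close crops.

Run:
```python
import cv2,numpy as np
t=cv2.imread("pics/top0.png");s=cv2.imread("pics/side0.png")
a=cv2.resize(t[145:240,165:325],None,fx=5,fy=5,interpolation=cv2.INTER_CUBIC)
b=cv2.resize(s[180:300,180:320],None,fx=5,fy=5,interpolation=cv2.INTER_CUBIC)
for im,(x0,y0) in((a,(165,145)),(b,(180,180))):
    for k in range(0,im.shape[1],100):cv2.putText(im,str(x0+k//5),(k,10),0,.4,(0,0,255));cv2.line(im,(k,12),(k,18),(0,0,255))
    for k in range(0,im.shape[0],100):cv2.putText(im,str(y0+k//5),(0,k+4),0,.4,(0,0,255))
cv2.imwrite("pics/ct.png",a);cv2.imwrite("pics/cs.png",b)
```

```text
(no output)
```

View pics/ct.png

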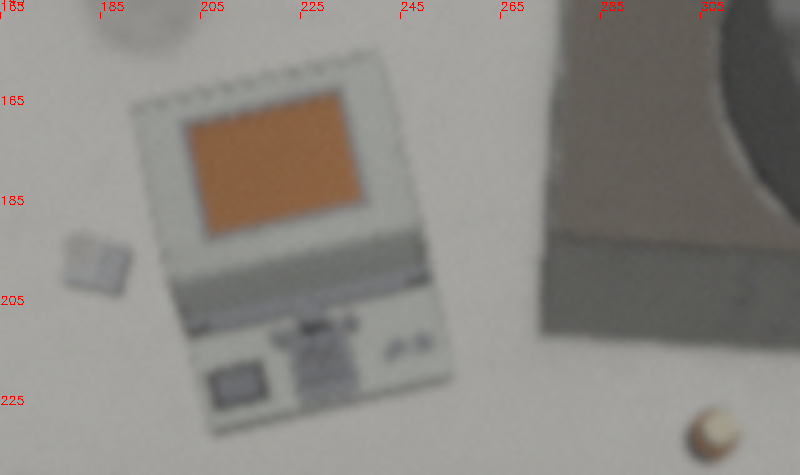

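View pics/cs.png

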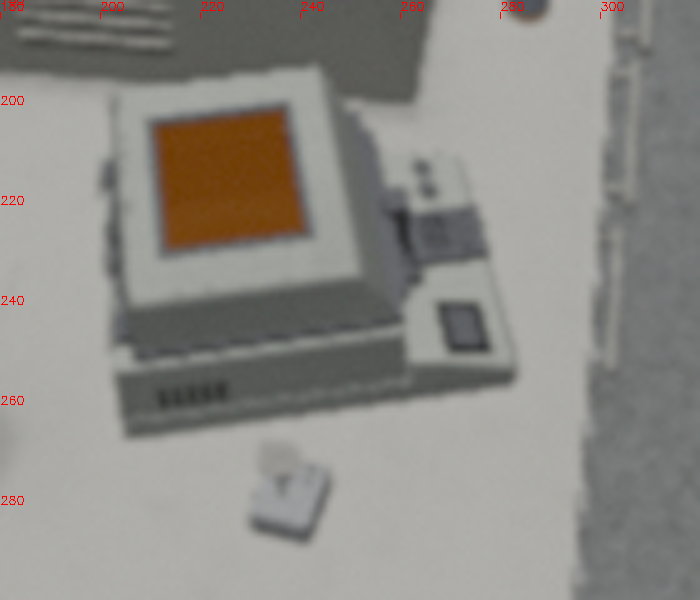

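```bash
cat > h.py <<'E'
import numpy as np,cv2
from bench import r
def ray(n,uv):
    i=r.camera_info(n);K=np.array(i["intrinsics"]);R=np.array(i["R"]);t=np.array(i["t"])
    d=(np.array(uv)-K[:2,2])/[K[0,0],K[1,1]];p=d.copy()
    for _ in range(20):p=d/(1+i["k1"]*(p@p))
    v=R.T@np.array([*p,1]);return -R.T@t,v/np.linalg.norm(v)
def onz(n,uv,z):
    o,d=ray(n,uv);return o+d*(z-o[2])/d[2]
def tri(a,b):
    o1,d1=ray("top",a);o2,d2=ray("side",b)
    s=np.linalg.lstsq(np.c_[d1,-d2],o2-o1,rcond=None)[0]
    p,q=o1+s[0]*d1,o2+s[1]*d2;return (p+q)/2,np.linalg.norm(p-q)
def proj(n,X):
    i=r.camera_info(n);c=np.array(i["R"])@X+np.array(i["t"]);p=c[:2]/c[2];p=p*(1+i["k1"]*(p@p))
    K=np.array(i["intrinsics"]);return p*[K[0,0],K[1,1]]+K[:2,2]
E
python3 - <<'E'
from h import *
np.set_printoptions(precision=4,suppress=True)
T=lambda x,y:(165+x/5,145+y/5);S=lambda x,y:(180+x/5,180+y/5)
C={}
for n in("top","side"):
    im=cv2.imread(f"pics/{n}0.png").astype(int);m=((im[:,:,2]-im[:,:,0])>40).astype('uint8')
    N,l,st,ce=cv2.connectedComponentsWithStats(m)
    for k in range(1,N):
        if st[k,4]>20:print(n,st[k],ce[k])
    # orange masks in the unit
    for k in range(1,N):
        if st[k,4]>300:
            c=cv2.approxPolyDP(max(cv2.findContours((l==k).astype('uint8'),0,2)[0],key=len),4,True)[:,0];print(c.tolist())
for nm,a,b in [("winFL",(210,238),(165,250)),("winFR",(362,203),(290,108)) ,("padFL",(299,405),(487,255)),("padFR",(357,395),(475,205)),("frontL",(212,425),(515,367)),("frontR",(450,372),(460,150))]:
    print(nm,tri(T(*a),S(*b)))
print("ledge z.022",onz("top",T(212,430),.022),onz("top",T(452,376),.022))
print("pad z.043",onz("top",T(327,370),.043),onz("side",S(450,235),.043))
print("block",onz("top",T(98,262),.02),onz("side",S(290,500),.02))
print("bottles",[onz("top",p,.06) for p in[(308,231),(389,233)]], onz("top",(348,236),.02))
E
```

```text
top [408 123  29  31 488] [422.5553 138.7439]
top [455 146   7   8  28] [457.6071 149.8214]
top [503 161   9  19 116] [507.8448 170.0431]
top [203 164  34  27 642] [219.4034 177.2928]
top [117 174  20  14 270] [126.2889 180.4556]
[[408, 123], [413, 145], [432, 152], [436, 136]]
[[232, 165], [204, 170], [207, 190], [235, 184]]
side [286 127   5  12  43] [287.7674 132.093 ]
side [282 151  14   8  37] [287.6486 155.5676]
side [282 170   8   5  28] [285.3214 172.    ]
side [211 202  30  28 658] [225.0775 215.5745]
side [193 315  29  33 756] [207.3558 330.996 ]
[[235, 202], [211, 206], [214, 229], [240, 225]]
[[199, 315], [193, 345], [216, 347], [221, 317]]
winFL (array([0.5598, 0.4102, 0.0782]), np.float64(0.06503606993030941))
winFR (array([0.5476, 0.3197, 0.0975]), np.float64(0.0018242236569052182))
padFL (array([0.4408, 0.3509, 0.0351]), np.float64(0.002405912839866204))
padFR (array([0.4497, 0.3172, 0.0358]), np.float64(0.0036694413948703203))
frontL (array([0.4245, 0.4039, 0.0144]), np.float64(0.004121084048460191))
frontR (array([0.4661, 0.264 , 0.0234]), np.float64(0.002494919400643147))
ledge z.022 [0.4227 0.4025 0.022 ] [0.4653 0.2626 0.022 ]
pad z.043 [0.4603 0.3356 0.043 ] [0.4615 0.3465 0.043 ]
block [0.5199 0.4821 0.02  ] [0.5185 0.4992 0.02  ]
bottles [array([0.4385, 0.1093, 0.06  ]), array([ 0.448 , -0.1284,  0.06  ])] [ 0.437  -0.0168  0.02  ]
```

Run:
```python
from h import *
np.set_printoptions(precision=4,suppress=True)
P=[tri(a,b) for a,b in[((207,190),(240,225)),((235,184),(235,202)),((232,165),(211,206)),((204,170),(214,229))]]
for p in P:print(p)
c=tri((219.4,177.29),(225.08,215.57));print("win",c)
X=np.array([p[0] for p in P]);f=(X[2]+X[3]-X[0]-X[1])[:2];l=(X[0]+X[3]-X[1]-X[2])[:2]
print(np.degrees(np.arctan2(f[1],f[0])),np.degrees(np.arctan2(-l[0],l[1])),np.linalg.norm(f)/2,np.linalg.norm(l)/2)
psi=np.radians(17);ux=np.array([np.cos(psi),np.sin(psi)]);uy=np.array([-ux[1],ux[0]])
O=np.array([.444,.3326])+.110*ux
print("O",O,"win in unit",[(x[:2]-O)@np.c_[ux,uy] for x in X],(c[0][:2]-O)@np.c_[ux,uy])
for nm,q in dict(FL=(-.11,.075,.022),FR=(-.11,-.075,.022),tab=(-.096,0,.046),padFL=(-.108,.018,.043),padFR=(-.108,-.018,.043),hookz=(-.069,0,.074),lip=(-.053,0,.061),RL=(.085,.075,.0),hinge=(.085,0,.06)).items():
    w=np.array([*(O+q[0]*ux+q[1]*uy),q[2]]);a,b=proj("top",w),proj("side",w)
    print(nm,w,"top crop",(a-[165,145])*5,"side crop",(b-180)*5)
```

```text
(array([0.5276, 0.4038, 0.1027]), np.float64(0.0017803615866808468))
(array([0.5524, 0.3266, 0.1015]), np.float64(0.0012283966163287078))
(array([0.611 , 0.3406, 0.0936]), np.float64(0.002818614469163793))
(array([0.5871, 0.4192, 0.0973]), np.float64(0.0016257015145801526))
win (array([0.5692, 0.3729, 0.0976]), np.float64(7.833666641668294e-05))
13.946344358986497 17.39582061079265 0.06086463102061584 0.08159832213467719
O [0.5492 0.3648] win in unit [array([-0.0093,  0.0437]), array([-0.0081, -0.0374]), array([ 0.0521, -0.0412]), array([0.0521, 0.0409])] [0.0216 0.002 ]
FL [0.4221 0.4043 0.022 ] top crop [208.7707 430.8169] side crop [516.3753 357.3277]
FR [0.4659 0.2609 0.022 ] top crop [454.9479 375.1423] side crop [458.7394 147.3164]
tab [0.4574 0.3367 0.046 ] top crop [324.4462 373.93  ] side crop [460.2038 217.8403]
padFL [0.4406 0.3504 0.043 ] top crop [298.9909 401.342 ] side crop [490.0522 244.4195]
padFR [0.4512 0.316  0.043 ] top crop [359.2    387.7356] side crop [476.1387 194.2022]
hookz [0.4832 0.3446 0.074 ] top crop [311.3065 320.6827] side crop [408.1164 186.0804]
lip [0.4985 0.3493 0.061 ] top crop [307.1998 298.4553] side crop [377.0745 207.994 ]
RL [0.6086 0.4613 0.    ] top crop [152.4185 133.7577] side crop [124.5345 438.9935]
hinge [0.6305 0.3896 0.06  ] top crop [259.6943  78.1226] side crop [103.5748 243.8109]
```

```bash
cat >> h.py <<'E'
from scipy.spatial.transform import Rotation as Ro
np.set_printoptions(precision=4,suppress=True)
psi=np.radians(16.8);ux=np.array([np.cos(psi),np.sin(psi)]);uy=np.array([-ux[1],ux[0]])
O=np.array([.4575,.338])+.096*ux
def st():
    s=r.read_state();M=Ro.from_quat(s["eef_rot"]).as_matrix();p=s["ee_pos"]
    print("t",s["time"],"p",p,"unit mm",1e3*((p[:2]-O)@np.c_[ux,uy]),"F",s["ft_force"],"q",s["joint_positions"],"w",s["width"]);
    yaw=np.degrees(np.arctan2(M[1,1],M[0,1]));print("axes x",M[:,0],"y",M[:,1],"z",M[:,2],"yaw of y",yaw)
    return s,M
def go(W): # world target -> slide cm
    s,M=st();print("slide cm",100*M.T@(np.array(W)-s["ee_pos"]))
def U(x,y,z):return np.array([*(O+x*ux+y*uy),z])
E
python3 -c "
from h import *
go([.30,-.40,.27]);go([.42,-.10,.27]);print(U(-.096,0,.1))"
```

```text
t 0.1 p [ 0.1429 -0.6081  0.2218] unit mm [-670.6428 -814.7899] F [-0.6558  0.7653  1.2727] q [ 1.3174  0.3328 -0.0647  1.4609  0.0216  1.3499 -0.0885] w 0.0870470829995501
axes x [-0.0003  0.0012 -1.    ] y [ 0.2288 -0.9735 -0.0012] z [-0.9735 -0.2288  0.0001] yaw of y -76.77601959668769
slide cm [ -4.7965 -16.6704 -20.0553]
t 0.1 p [ 0.1429 -0.6081  0.2218] unit mm [-670.6428 -814.7899] F [-0.6558  0.7653  1.2727] q [ 1.3174  0.3328 -0.0647  1.4609  0.0216  1.3499 -0.0885] w 0.0870470829995501
axes x [-0.0003  0.0012 -1.    ] y [ 0.2288 -0.9735 -0.0012] z [-0.9735 -0.2288  0.0001] yaw of y -76.77601959668769
slide cm [ -4.765  -43.1298 -38.5999]
[0.4575 0.338  0.1   ]
```

```bash
python3 -m jog '[{"slide":[-4,-3,-4],"roll":-3.6},{"slide":[-5,-7,-8],"roll":-3.6},{"slide":[-5,-10,-11],"roll":-3.6},{"slide":[-5,-13,-14],"roll":-3.6},{"slide":[-5,-16,-17],"roll":-3.6}]' 1 20
python3 -c "
from h import *
go([.42,-.10,.27])"
```

```text
time: 0.52
ee_pos: [0.253, -0.4432, 0.2712]
eef_rot: [-0.699, -0.104, 0.7, -0.103]
ft_force: [0.4, 0.4, -0.0]
width: 0.0611
t 0.5167 p [ 0.253  -0.4432  0.2712] unit mm [-517.5255 -688.7141] F [ 0.4214  0.4455 -0.026 ] q [ 1.1498  0.0666 -0.1962  1.6744  0.013   1.4025 -0.3254] w 0.06111631474061665
axes x [-0.0003  0.0006 -1.    ] y [ 0.2893 -0.9572 -0.0007] z [-0.9572 -0.2893  0.0001] yaw of y -73.18185377704664
slide cm [  0.1385 -28.0164 -25.9119]
```

```bash
python3 -m jog '[{"slide":[0,-3,-2.7]},{"slide":[0,-6,-5.4]},{"slide":[0,-9,-8.1]},{"slide":[0,-12,-10.8]},{"slide":[0,-15,-13.5]}]' 1 20
python3 -m jog '[{"slide":[0,-3,-2.7]},{"slide":[0,-6,-5.4]},{"slide":[0,-9,-8.1]},{"slide":[0,-11,-9.8]},{"slide":[0,-13,-10.5]}]'
python3 -c "
from h import *
go([.42,.15,.22]);go(U(-.12,0,.2))"
```

```text
t 0.5167 p [ 0.253  -0.4432  0.2712] unit mm [-517.5255 -688.7141] F [ 0.4214  0.4455 -0.026 ] q [ 1.1498  0.0666 -0.1962  1.6744  0.013   1.4025 -0.3254] w 0.06111631474061665
axes x [-0.0003  0.0006 -1.    ] y [ 0.2893 -0.9572 -0.0007] z [-0.9572 -0.2893  0.0001] yaw of y -73.18185377704664
slide cm [  5.1547 -51.9436 -33.1456]
t 0.5167 p [ 0.253  -0.4432  0.2712] unit mm [-517.5255 -688.7141] F [ 0.4214  0.4455 -0.026 ] q [ 1.1498  0.0666 -0.1962  1.6744  0.013   1.4025 -0.3254] w 0.06111631474061665
axes x [-0.0003  0.0006 -1.    ] y [ 0.2893 -0.9572 -0.0007] z [-0.9572 -0.2893  0.0001] yaw of y -73.18185377704664
slide cm [  7.1661 -68.8538 -39.7749]invalid input at $[0]: expected keys slide, roll
invalid input at $[0]: expected keys slide, roll
```

Every row needs the roll key, so I'm resending these with it.

```bash
python3 -m jog '[{"slide":[0,-3,-2.7],"roll":0},{"slide":[0,-6,-5.4],"roll":0},{"slide":[0,-9,-8.1],"roll":0},{"slide":[0,-12,-10.8],"roll":0},{"slide":[0,-15,-13.5],"roll":0}]'
python3 -m jog '[{"slide":[0,-3,-2.7],"roll":0},{"slide":[0,-6,-5.4],"roll":0},{"slide":[0,-9,-8.1],"roll":0},{"slide":[0,-11,-9.8],"roll":0},{"slide":[0,-13,-10.5],"roll":0}]'
python3 -c "
from h import *
go([.42,.15,.22]);go(U(-.12,0,.2))"
```

```text
time: 0.93
ee_pos: [0.3391, -0.2585, 0.2711]
eef_rot: [-0.699, -0.104, 0.7, -0.103]
ft_force: [1.3, 0.1, -0.8]
width: 0.0281
time: 1.35
ee_pos: [0.4031, -0.101, 0.271]
eef_rot: [-0.699, -0.105, 0.699, -0.104]
ft_force: [-0.7, -0.5, 0.3]
width: 0.0016
t 1.35 p [ 0.4031 -0.101   0.271 ] unit mm [-274.9586 -404.5023] F [-0.6925 -0.4902  0.2768] q [ 0.8303 -0.1504 -0.6143  1.8605 -0.0882  1.4055 -1.0385] w 0.0016159545148269428
axes x [-0.0005  0.0006 -1.    ] y [ 0.2921 -0.9564 -0.0007] z [-0.9564 -0.2921  0.0003] yaw of y -73.01542826975958
slide cm [  5.1139 -23.504   -8.9492]
t 1.35 p [ 0.4031 -0.101   0.271 ] unit mm [-274.9586 -404.5023] F [-0.6925 -0.4902  0.2768] q [ 0.8303 -0.1504 -0.6143  1.8605 -0.0882  1.4055 -1.0385] w 0.0016159545148269428
axes x [-0.0005  0.0006 -1.    ] y [ 0.2921 -0.9564 -0.0007] z [-0.9564 -0.2921  0.0003] yaw of y -73.01542826975958
slide cm [  7.1247 -40.3949 -15.6279]
```

```bash
python3 -m jog '[{"slide":[0,-3.5,-1.3],"roll":0},{"slide":[0,-7,-2.6],"roll":0},{"slide":[0,-10.5,-3.9],"roll":0},{"slide":[0,-13.5,-5],"roll":0},{"slide":[0,-16.5,-6],"roll":0}]'
python3 -c "
from h import *
go(U(-.115,0,.2))"
```

```text
time: 1.77
ee_pos: [0.4119, 0.0763, 0.271]
eef_rot: [-0.699, -0.105, 0.699, -0.105]
ft_force: [1.3, -0.4, -0.7]
width: 0.0006
t 1.7667 p [0.4119 0.0763 0.271 ] unit mm [-215.3321 -237.3752] F [ 1.3309 -0.4024 -0.666 ] q [ 0.692  -0.1635 -0.8643  1.8445 -0.1261  1.4054 -1.4186] w 0.0005855852559900109
axes x [-0.0004  0.0002 -1.    ] y [ 0.2927 -0.9562 -0.0003] z [-0.9562 -0.2927  0.0003] yaw of y -72.98285475762746
slide cm [  7.1042 -23.6974 -10.1252]
```

```bash
python3 -m jog '[{"slide":[0.5,-3.5,-1.5],"roll":0},{"slide":[1,-7,-3],"roll":0},{"slide":[1.5,-10.5,-4.5],"roll":0},{"slide":[2,-13.5,-5.8],"roll":0},{"slide":[2,-16.5,-7],"roll":0}]'
python3 -c "
from h import *
go(U(-.105,0,.2))"
```

```text
time: 2.18
ee_pos: [0.4302, 0.2559, 0.2503]
eef_rot: [-0.699, -0.104, 0.7, -0.104]
ft_force: [-0.6, -0.9, -0.1]
width: 0.0004
t 2.1833 p [0.4302 0.2559 0.2503] unit mm [-145.8405  -70.7422] F [-0.6054 -0.8791 -0.1255] q [ 0.4355  0.1756 -1.1558  1.6948  0.1633  1.3783 -2.0207] w 0.00036821209723843923
axes x [-0.0005 -0.0001 -1.    ] y [ 0.292  -0.9564 -0.0001] z [-0.9564 -0.292   0.0005] yaw of y -73.0238478765345
slide cm [ 5.0303 -7.0612 -4.1083]
```

```bash
python3 -m jog '[{"slide":[1.5,-3,-1.8],"roll":0},{"slide":[3,-6,-3.5],"roll":0},{"slide":[5,-7.1,-4.1],"roll":0},{"slide":[8,-7.1,-4.1],"roll":0},{"slide":[9,-7.1,-4.1],"roll":0}]'
python3 - <<'E'
from h import *
go(U(-.098,0,.06))
for n in("side","top"):
    cv2.imwrite(f"pics/{n}1.png",r.camera(n)[:,:,::-1])
t=cv2.imread("pics/top1.png");s=cv2.imread("pics/side1.png")
a=cv2.resize(t[145:265,165:265],None,fx=4,fy=4,interpolation=cv2.INTER_CUBIC)
b=cv2.resize(s[180:300,180:280],None,fx=4,fy=4,interpolation=cv2.INTER_CUBIC)
cv2.imwrite("pics/c1.png",np.hstack([a,b]))
E
```

```text
time: 2.6
ee_pos: [0.4468, 0.3357, 0.1563]
eef_rot: [-0.697, -0.105, 0.701, -0.106]
ft_force: [-1.2, -1.0, -0.8]
width: 0.0007
t 2.6 p [0.4468 0.3357 0.1563] unit mm [-106.9472    0.894 ] F [-1.2343 -1.0216 -0.8288] q [ 0.1414  0.4431 -1.0784  1.6788  0.4033  1.2717 -2.2927] w 0.0006736734179482919
axes x [-0.0054 -0.0019 -1.    ] y [ 0.2942 -0.9557  0.0003] z [-0.9557 -0.2942  0.0057] yaw of y -72.88846825785882
slide cm [ 9.6199  0.0917 -0.9494]
```

View pics/c1.png

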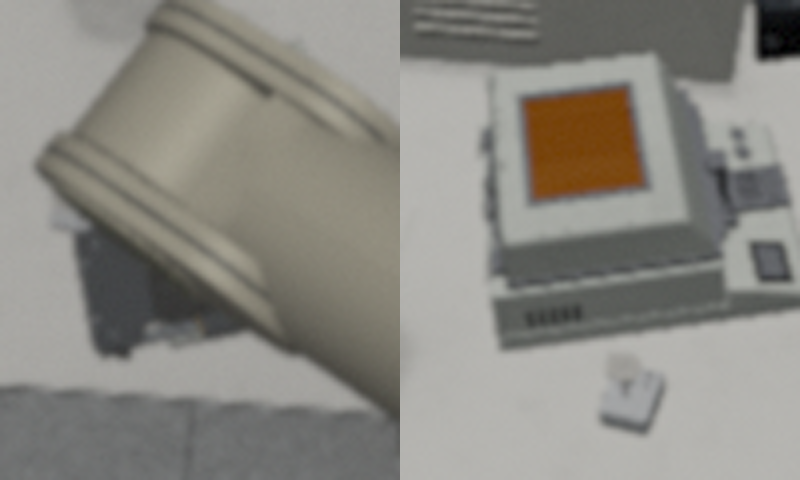

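The top view is blocked by the arm. The side crop shows the unit still shut and untouched, with the gripper outside the crop. I'm descending in small steps.

```bash
python3 -m jog '[{"slide":[2,0,-0.4],"roll":0},{"slide":[4,0.1,-0.8],"roll":0},{"slide":[6,0.1,-1],"roll":0},{"slide":[8,0.1,-1],"roll":0},{"slide":[8.5,0.1,-1],"roll":0}]'
python3 - <<'E'
from h import *
go(U(-.097,0,.049))
s=r.camera("side")[:,:,::-1]
cv2.imwrite("pics/c2.png",cv2.resize(s[120:280,200:340],None,fx=4,fy=4,interpolation=cv2.INTER_CUBIC)[:600])
E
```

```text
time: 3.12
ee_pos: [0.4577, 0.3346, 0.0726]
eef_rot: [-0.698, -0.103, 0.701, -0.105]
ft_force: [-0.4, -0.6, -0.2]
width: 0.0001
t 3.1167 p [0.4577 0.3346 0.0726] unit mm [-96.8325  -3.3111] F [-0.436  -0.5977 -0.1568] q [ 0.0828  0.55   -1.0035  1.7396  0.5048  1.1429 -2.351 ] w 0.00011396579441575404
axes x [-0.0046 -0.0039 -1.    ] y [ 0.2901 -0.957   0.0024] z [-0.957  -0.2901  0.0056] yaw of y -73.13473693452049
slide cm [ 2.355  -0.3368  0.0032]
```

View pics/c2.png

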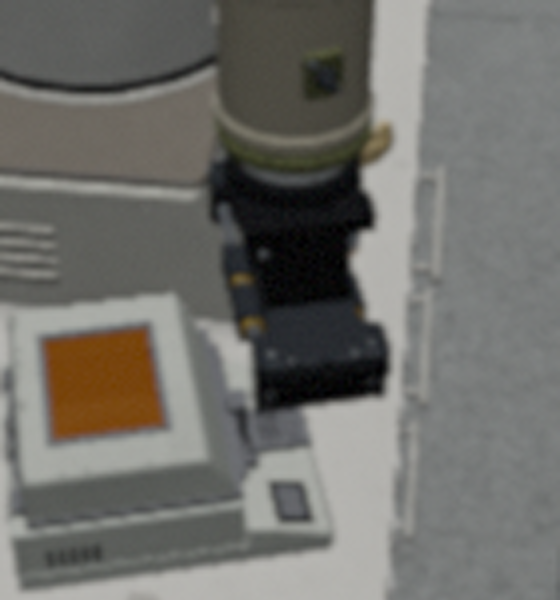

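The gripper sits over the paddle at crop (275,420), and its body is clear of the lid.

```bash
python3 -m jog '[{"slide":[0.8,-0.2,0],"roll":0},{"slide":[1.6,-0.3,0],"roll":0},{"slide":[2.4,-0.3,0],"roll":0},{"slide":[2.4,-0.3,0],"roll":0},{"slide":[2.4,-0.3,0],"roll":0}]'
python3 -c "
from h import *
go(U(-.097,0,.039))"
```

```text
time: 3.58
ee_pos: [0.4565, 0.3376, 0.0489]
eef_rot: [-0.697, -0.103, 0.701, -0.105]
ft_force: [-0.2, 0.2, -0.1]
width: 0.0005
t 3.5833 p [0.4565 0.3376 0.0489] unit mm [-97.1037  -0.0352] F [-0.2492  0.2383 -0.1116] q [ 0.0592  0.5806 -0.9817  1.7548  0.5339  1.1068 -2.375 ] w 0.0005263660390883287
axes x [-0.005  -0.0039 -1.    ] y [ 0.2906 -0.9568  0.0022] z [-0.9568 -0.2906  0.0059] yaw of y -73.10743189301952
slide cm [ 0.9881 -0.0057 -0.0162]
```

```bash
python3 -m jog '[{"slide":[0.3,0,0],"roll":0},{"slide":[0.5,0,0],"roll":0},{"slide":[0.7,0,0],"roll":0},{"slide":[0.9,0,0],"roll":0},{"slide":[0.9,0,0],"roll":0}]'
python3 - <<'E'
from h import *
st()
s=r.camera("side")[:,:,::-1]
cv2.imwrite("pics/c3.png",cv2.resize(s[120:280,180:320],None,fx=4,fy=4,interpolation=cv2.INTER_CUBIC)[:600])
E
```

```text
time: 4.0
ee_pos: [0.456, 0.3378, 0.0398]
eef_rot: [-0.697, -0.103, 0.702, -0.105]
ft_force: [-2.8, -0.7, 5.4]
width: 0.0001
t 4.0 p [0.456  0.3378 0.0398] unit mm [-97.5313   0.2319] F [-2.766  -0.7436  5.3971] q [ 0.0524  0.5919 -0.9734  1.7613  0.5445  1.0928 -2.3825] w 9.678213085693673e-05
axes x [-0.0056 -0.0039 -1.    ] y [ 0.2909 -0.9567  0.0021] z [-0.9567 -0.2909  0.0065] yaw of y -73.08690087551796
```

View pics/c3.png

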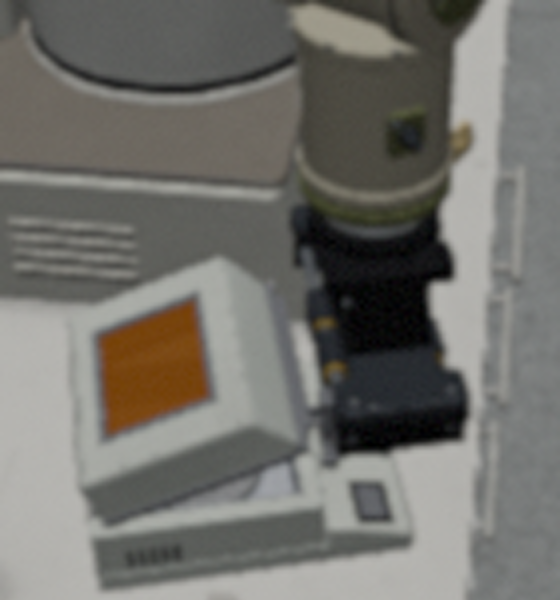

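The paddle took 5.4 N and the lid has come off the hook and is rising; its front edge is at crop (300,440). I'll wait a moment and look again.

```bash
python3 -m jog '[{"slide":[0,0,0],"roll":0},{"slide":[0,0,0],"roll":0},{"slide":[0,0,0],"roll":0},{"slide":[0,0,0],"roll":0},{"slide":[0,0,0],"roll":0}]'
python3 -m jog '[{"slide":[0,0,0.1],"roll":0},{"slide":[0,0,0.2],"roll":0},{"slide":[-0.4,0,0.4],"roll":0},{"slide":[-1,0,0.7],"roll":0},{"slide":[-1.6,0,1],"roll":0}]'
python3 - <<'E'
from h import *
st()
s=r.camera("side")[:,:,::-1]
cv2.imwrite("pics/c4.png",cv2.resize(s[120:280,180:320],None,fx=4,fy=4,interpolation=cv2.INTER_CUBIC)[:600])
E
```

```text
time: 4.47
ee_pos: [0.456, 0.3379, 0.0402]
eef_rot: [-0.697, -0.103, 0.702, -0.105]
ft_force: [-3.1, -1.5, 5.7]
width: 0.0003
time: 4.88
ee_pos: [0.4457, 0.3347, 0.0564]
eef_rot: [-0.697, -0.103, 0.702, -0.105]
ft_force: [-0.0, 0.4, 0.4]
width: 0.0003
t 4.8833 p [0.4457 0.3347 0.0564] unit mm [-108.2668    0.2437] F [-0.0005  0.3554  0.4193] q [ 0.0752  0.554  -0.9995  1.7751  0.5146  1.1099 -2.374 ] w 0.0003494734215177259
axes x [-0.0065 -0.0046 -1.    ] y [ 0.2912 -0.9567  0.0025] z [-0.9566 -0.2911  0.0076] yaw of y -73.07175896023313
```

View pics/c4.png

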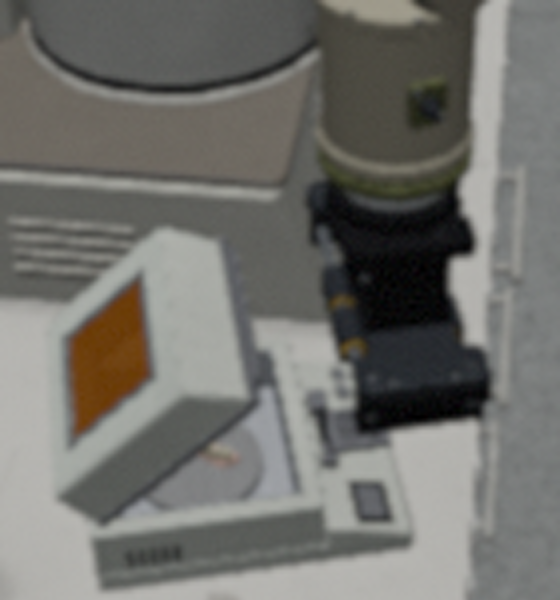

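The lid is ajar, and the bridge on the turntable is visible at crop (222,455). I'll raise to lip height.

```bash
python3 -m jog '[{"slide":[-2,0,0],"roll":0},{"slide":[-4,0,0],"roll":0},{"slide":[-6,0,0],"roll":0},{"slide":[-6.5,0,0],"roll":0},{"slide":[-6.5,0,0],"roll":0}]'
python3 -c "
from h import *
go(U(-.035,0,.123))"
```

```text
time: 5.35
ee_pos: [0.4463, 0.3358, 0.1239]
eef_rot: [-0.698, -0.103, 0.701, -0.105]
ft_force: [0.3, -0.2, 0.4]
width: 0.0003
t 5.35 p [0.4463 0.3358 0.1239] unit mm [-107.3544    1.1546] F [ 0.2775 -0.2098  0.3541] q [ 0.122   0.4754 -1.0575  1.7157  0.4384  1.2169 -2.3216] w 0.000339676154404699
axes x [-0.0034 -0.0032 -1.    ] y [ 0.2917 -0.9565  0.002 ] z [-0.9565 -0.2916  0.0042] yaw of y -73.04317362157002
slide cm [ 0.0602  0.1351 -7.2354]
```

```bash
python3 -m jog '[{"slide":[0,0,-1.8],"roll":0},{"slide":[0,0.1,-3.6],"roll":0},{"slide":[0,0.1,-5.4],"roll":0},{"slide":[0,0.1,-6.8],"roll":0},{"slide":[0,0.1,-7.2],"roll":0}]'
python3 - <<'E'
from h import *
go(U(.01,0,.135))
s=r.camera("side")[:,:,::-1]
cv2.imwrite("pics/c5.png",cv2.resize(s[110:260,180:320],None,fx=4,fy=4,interpolation=cv2.INTER_CUBIC)[:600])
E
```

```text
time: 5.77
ee_pos: [0.5165, 0.3553, 0.1218]
eef_rot: [-0.697, -0.103, 0.701, -0.105]
ft_force: [0.9, -0.6, -0.5]
width: 0.0007
t 5.7667 p [0.5165 0.3553 0.1218] unit mm [-34.4715  -0.4559] F [ 0.9135 -0.5624 -0.5311] q [ 0.0295  0.6111 -0.9812  1.5322  0.519   1.2855 -2.2952] w 0.0007024572355057872
axes x [-0.005  -0.0041 -1.    ] y [ 0.2905 -0.9569  0.0025] z [-0.9569 -0.2905  0.0059] yaw of y -73.11220718636008
slide cm [-1.3483 -0.0355 -4.4393]
```

View pics/c5.png

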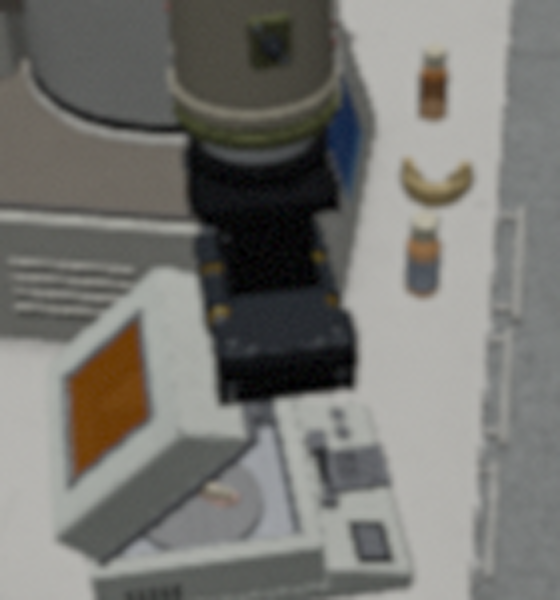

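The lid is still ajar, the bridge is in place, the fingers are just in front of the lip, and the bottles and cast are undisturbed. Now I push back and gradually up.

```bash
python3 -m jog '[{"slide":[-0.2,0,-0.8],"roll":0},{"slide":[-0.5,0,-1.6],"roll":0},{"slide":[-0.8,0,-2.4],"roll":0},{"slide":[-1.1,0,-3.2],"roll":0},{"slide":[-1.4,0,-4],"roll":0}]'
python3 - <<'E'
from h import *
go(U(.05,0,.145))
s=r.camera("side")[:,:,::-1]
cv2.imwrite("pics/c6.png",cv2.resize(s[110:260,180:320],None,fx=4,fy=4,interpolation=cv2.INTER_CUBIC)[:600])
E
```

```text
time: 6.23
ee_pos: [0.5541, 0.3672, 0.1356]
eef_rot: [-0.697, -0.103, 0.702, -0.105]
ft_force: [0.1, -0.2, 1.0]
width: 0.0003
t 6.2333 p [0.5541 0.3672 0.1356] unit mm [4.9181 0.0816] F [ 0.0846 -0.2213  1.0298] q [-0.0178  0.6693 -0.9542  1.4066  0.544   1.3498 -2.2646] w 0.0003064780146076996
axes x [-0.0057 -0.0044 -1.    ] y [ 0.2915 -0.9566  0.0025] z [-0.9566 -0.2915  0.0067] yaw of y -73.0521889233013
slide cm [-0.9676  0.0221 -4.5018]
```

View pics/c6.png

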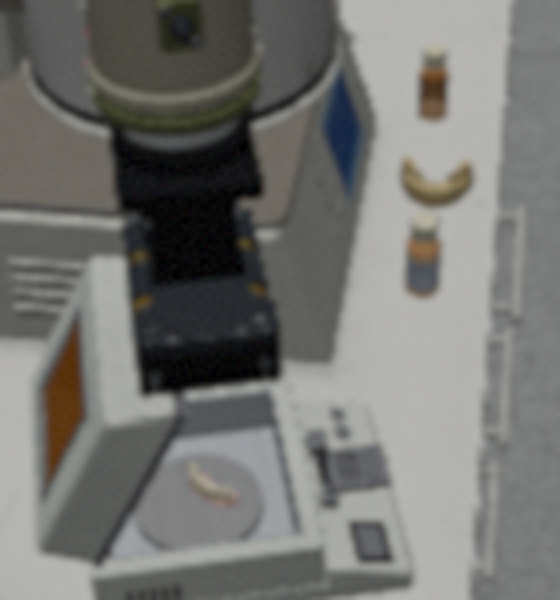

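The lid follows to about 1 rad with negligible force, and the bridge has not moved. I continue.

```bash
python3 -m jog '[{"slide":[-0.4,0,-0.8],"roll":0},{"slide":[-0.8,0,-1.6],"roll":0},{"slide":[-1.2,0,-2.4],"roll":0},{"slide":[-1.5,0,-3.2],"roll":0},{"slide":[-1.6,0,-4],"roll":0}]'
python3 - <<'E'
from h import *
go(U(.08,0,.155))
s=r.camera("side")[:,:,::-1]
cv2.imwrite("pics/c7.png",cv2.resize(s[110:260,160:300],None,fx=4,fy=4,interpolation=cv2.INTER_CUBIC)[:600])
E
```

```text
time: 6.7
ee_pos: [0.5937, 0.3792, 0.1522]
eef_rot: [-0.698, -0.103, 0.701, -0.105]
ft_force: [-0.3, 0.3, 0.7]
width: 0.0005
t 6.7 p [0.5937 0.3792 0.1522] unit mm [46.2431  0.0753] F [-0.3029  0.2564  0.6697] q [-0.0704  0.7289 -0.9277  1.2642  0.5683  1.4203 -2.228 ] w 0.00045879447834186357
axes x [-0.0046 -0.0038 -1.    ] y [ 0.2911 -0.9567  0.0023] z [-0.9567 -0.2911  0.0055] yaw of y -73.0752857059974
slide cm [-0.3034  0.0155 -3.374 ]
```

View pics/c7.png

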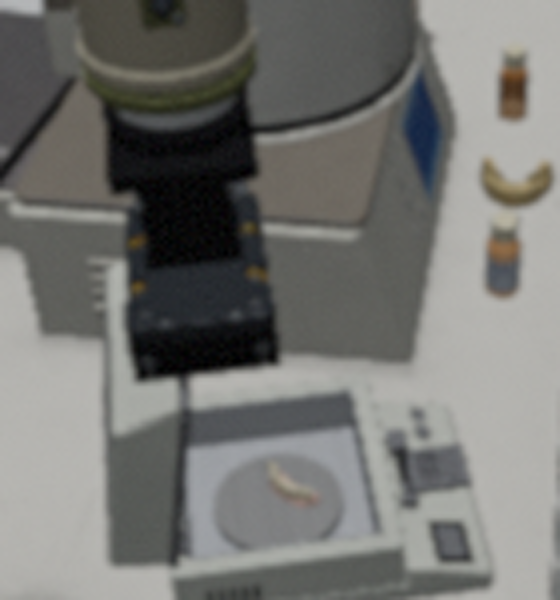

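```bash
python3 -m jog '[{"slide":[-0.1,0,-0.7],"roll":0},{"slide":[-0.2,0,-1.3],"roll":0},{"slide":[-0.3,0,-1.9],"roll":0},{"slide":[-0.4,0,-2.4],"roll":0},{"slide":[-0.4,0,-2.8],"roll":0}]'
python3 -c "
from h import *
st()"
```

```text
time: 7.17
ee_pos: [0.6193, 0.3867, 0.1556]
eef_rot: [-0.696, -0.102, 0.703, -0.106]
ft_force: [-27.9, -18.0, 14.7]
width: 0.0004
t 7.1667 p [0.6193 0.3867 0.1556] unit mm [72.9428 -0.146 ] F [-27.8821 -17.964   14.7347] q [-0.1105  0.7785 -0.9068  1.1651  0.5868  1.4651 -2.2012] w 0.00040410931501920076
axes x [-0.0097 -0.0067 -0.9999] y [ 0.2916 -0.9565  0.0036] z [-0.9565 -0.2915  0.0113] yaw of y -73.0483565902577
```

The force has risen to 33 N, so the lid is at its stop. I back off straight away.

```bash
python3 -m jog '[{"slide":[0,0,0.8],"roll":0},{"slide":[0,0,2],"roll":0},{"slide":[0,0,4],"roll":0},{"slide":[0,0,7],"roll":0},{"slide":[0,0,10],"roll":0}]'
python3 - <<'E'
from h import *
st()
s=r.camera("side")[:,:,::-1]
cv2.imwrite("pics/c8.png",cv2.resize(s[110:260,160:300],None,fx=4,fy=4,interpolation=cv2.INTER_CUBIC)[:600])
E
```

```text
time: 7.58
ee_pos: [0.5226, 0.3573, 0.1563]
eef_rot: [-0.695, -0.102, 0.703, -0.106]
ft_force: [-0.5, 0.5, 1.9]
width: 0.0004
t 7.5833 p [0.5226 0.3573 0.1563] unit mm [-28.0525  -0.352 ] F [-0.5464  0.5286  1.8655] q [ 0.0264  0.597  -0.992   1.4719  0.4988  1.3555 -2.2731] w 0.00039603656891316896
axes x [-0.0102 -0.0065 -0.9999] y [ 0.291  -0.9567  0.0032] z [-0.9567 -0.291   0.0116] yaw of y -73.0792079896596
```

View pics/c8.png

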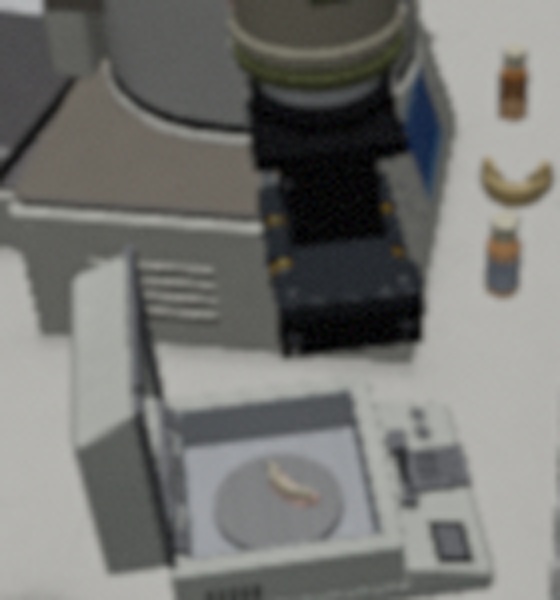

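The lid now stands upright and the bridge is unmoved. I draw back clear and measure the lid with both cameras.

```bash
python3 -m jog '[{"slide":[-1,0.5,3],"roll":0},{"slide":[-3,2,5],"roll":0},{"slide":[-5,5,7],"roll":0},{"slide":[-7,8,9],"roll":0},{"slide":[-9,11,9],"roll":0}]'
python3 -m jog '[{"slide":[0,3.5,1.2],"roll":0},{"slide":[0,7,2.4],"roll":0},{"slide":[0,10.5,3.6],"roll":0},{"slide":[0,13.5,4.5],"roll":0},{"slide":[0,16.5,5],"roll":0}]'
python3 - <<'E'
from h import *
st()
for n in("side","top"):
    cv2.imwrite(f"pics/{n}9.png",r.camera(n)[:,:,::-1])
t=cv2.imread("pics/top9.png");s=cv2.imread("pics/side9.png")
a=cv2.resize(t[120:240,165:265],None,fx=4,fy=4,interpolation=cv2.INTER_CUBIC)
b=cv2.resize(s[160:280,180:280],None,fx=4,fy=4,interpolation=cv2.INTER_CUBIC)
cv2.imwrite("pics/c9.png",np.hstack([a,b]))
for q in(1.45,1.6):
    w=[U(.085-.138*np.cos(q),y,.06+.138*np.sin(q)) for y in(-.058,0,.058)]
    print(q,[((proj("top",x)-[165,120])*4).round(),) if 0 else ((proj("top",x)-[165,120])*4).round() for x in w],[((proj("side",x)-[180,160])*4).round()+[400,0] for x in w])
E
```

```text
time: 8.05
ee_pos: [0.4613, 0.2258, 0.2487]
eef_rot: [-0.694, -0.104, 0.704, -0.11]
ft_force: [0.4, -0.1, 0.6]
width: 0.0007
time: 8.47
ee_pos: [0.4625, 0.0514, 0.2512]
eef_rot: [-0.694, -0.103, 0.704, -0.111]
ft_force: [0.4, 0.8, 0.5]
width: 0.0003  File "<stdin>", line 11
    print(q,[((proj("top",x)-[165,120])*4).round(),) if 0 else ((proj("top",x)-[165,120])*4).round() for x in w],[((proj("side",x)-[180,160])*4).round()+[400,0] for x in w])
                                                   ^
SyntaxError: closing parenthesis ')' does not match opening parenthesis '['
```

Run:
```python
from h import *
st()
for n in("side","top"):
    cv2.imwrite(f"pics/{n}9.png",r.camera(n)[:,:,::-1])
t=cv2.imread("pics/top9.png");s=cv2.imread("pics/side9.png")
a=cv2.resize(t[120:240,165:265],None,fx=4,fy=4,interpolation=cv2.INTER_CUBIC)
b=cv2.resize(s[160:280,180:280],None,fx=4,fy=4,interpolation=cv2.INTER_CUBIC)
cv2.imwrite("pics/c9.png",np.hstack([a,b]))
for q in(1.3,1.45,1.6):
    w=[U(.085-.138*np.cos(q),y,.06+.138*np.sin(q)) for y in(-.058,0,.058)]
    print(q,[((proj("top",x)-[165,120])*4).round() for x in w],[((proj("side",x)-[180,160])*4).round()+[400,0] for x in w])
```

```text
t 8.4667 p [0.4625 0.0514 0.2512] unit mm [-174.0341 -275.8115] F [0.4196 0.83   0.5192] q [ 0.8613  0.038  -1.0787  1.7641  0.045   1.3746 -1.4941] w 0.0003046532566589432
axes x [-0.0122 -0.0136 -0.9998] y [ 0.2986 -0.9543  0.0094] z [-0.9543 -0.2985  0.0157] yaw of y -72.62308183543225
1.3 [array([284., 132.]), array([198., 151.]), array([111., 170.])] [array([514.,  45.]), array([520., 107.]), array([526., 177.])]
1.45 [array([278., 102.]), array([191., 120.]), array([104., 139.])] [array([479.,  43.]), array([483., 106.]), array([488., 176.])]
1.6 [array([271.,  73.]), array([185.,  91.]), array([ 99., 110.])] [array([444.,  45.]), array([446., 109.]), array([448., 180.])]
```

View pics/c9.png

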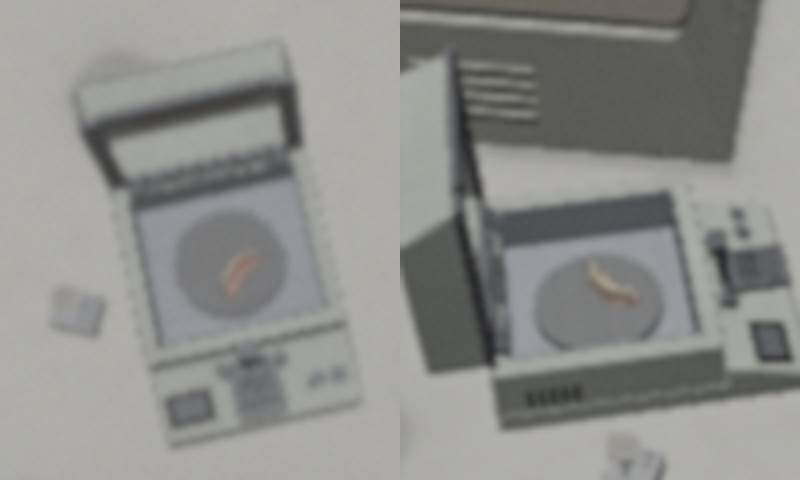

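View pics/top9.png

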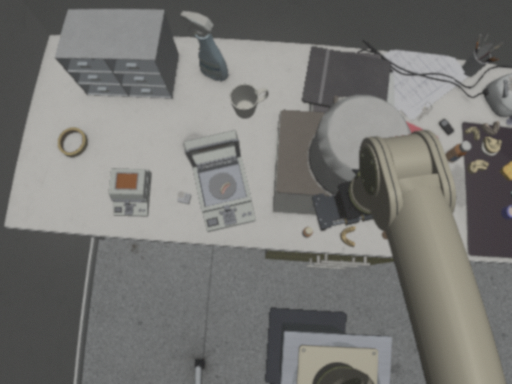

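The lid edge falls between my 1.45 and 1.6 predictions in both views. I'll zoom in to settle it; the cast and bottle look unmoved.

Run:
```python
from h import *
t=cv2.imread("pics/top9.png");s=cv2.imread("pics/side9.png")
a=cv2.resize(t[125:185,180:245],None,fx=6,fy=6,interpolation=cv2.INTER_CUBIC)
b=cv2.resize(s[165:255,175:215],None,fx=6,fy=6,interpolation=cv2.INTER_CUBIC)
c=np.zeros((540,640,3),'uint8');c[:360,:390]=a;c[:540,400:640]=b
for q,col in((1.45,(0,0,255)),(1.6,(0,255,0))):
    for y in(-.058,.058):
        for rr in (.138,):
            x=U(.085-rr*np.cos(q),y,.06+rr*np.sin(q))
            cv2.circle(c,tuple(((proj("top",x)-[180,125]+.5)*6).astype(int)),3,col,1)
            cv2.circle(c,tuple(((proj("side",x)-[175,165]+.5)*6+[400,0]).astype(int)),3,col,1)
for y in(-.058,.058):
    x=U(.085,y,.06)
    cv2.circle(c,tuple(((proj("top",x)-[180,125]+.5)*6).astype(int)),3,(255,0,0),1)
    cv2.circle(c,tuple(((proj("side",x)-[175,165]+.5)*6+[400,0]).astype(int)),3,(255,0,0),1)
cv2.imwrite("pics/c10.png",c)
```

```text
(no output)
```

View pics/c10.png

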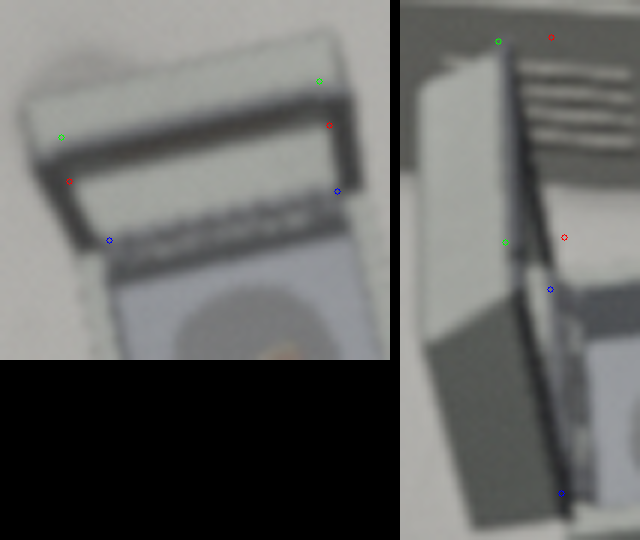

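In the side view the lip edge, at crop (508,50) to (512,250), sits almost on the 1.6 rad mark. The tab is back up, the bridge is in place, and the bottle (308,231), cast (348,236) and block (184,198) are at their starting pixels in the top view. I'm handing in.

```bash
python3 -c "
from h import *
st();print(r.close_job())"
```

```text
t 8.5667 p [0.4635 0.0478 0.2508] unit mm [-174.0817 -279.5349] F [ 0.6266 -0.5441  0.4081] q [ 0.8619  0.0413 -1.0738  1.763   0.0481  1.3748 -1.4964] w 0.00025782032666698553
axes x [-0.013  -0.0139 -0.9998] y [ 0.2918 -0.9564  0.0095] z [-0.9564 -0.2916  0.0165] yaw of y -73.03278264494863
the job is handed in; nothing more can be done
None
```

I pressed the release tab on the larger unit, the lid sprang ajar, and I pushed it up and back to its stop with the shut fingertips. I then drew the arm back clear and handed the job in at about 8.6 s; the hand-in gave no verdict.

- **Tab:** the press met 5.4 N, and the lid came off its hook. In the last pictures the tab looked sprung back.
- **Lid:** the push peaked at about 36 N, more than planned. The fingertips ran hard against the lid's stop, and I backed off at once. In the last side view the lip sits at about 1.58 rad. The top view agreed less well: I read about 1.5 rad there, but the lip edge is not clear in it. Both are above the 1.45 rad needed.
- **Other things:** the bridge lay on the turntable, and its position looked the same before and after the push. The bottle, cast and disc block appeared at their starting places in the pictures. I judged these by eye from the pixels and did not measure the distances again. After drawing back the wrist force was about 1 N or less, so the robot was touching nothing.

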